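# Sort the buffet table ware into its trays

## Task

Tidy the loose ware on the buffet counter before the guests come: stand the two ramekins upright in the wooden tray with two bays, one in each bay; stand the two shakers upright in the dark steel caddy, one in each bay; and lay the serving spoon flat and lengthwise in the long undivided wooden tray. Everything must sit fully down on the floor of its tray and be let go. Do not shift the two black tea-light holders.

Things in the scene. Friction and masses are not known exactly. Their poses are not given: they have to be found in the camera images.
- ramekin_a: Larger white porcelain ramekin: round, straight-sided, open-topped dish, 60 mm across, 46 mm high, wall 4 mm, about 150 g. Origin at the centre of its underside, z up.
- ramekin_b: Smaller white porcelain ramekin, same form, 52 mm across, 38 mm high, about 110 g. Origin at the centre of its underside, z up.
- shaker_a: Taller steel salt shaker: upright cylinder 40 mm across and 92 mm high; the top 18 mm is a darker cap, straight for its lower 10 mm, then tapering to 22 mm across; about 140 g. Origin at the centre of its underside, z up.
- shaker_b: Shorter steel shaker, same form, 36 mm across and 72 mm high (cap the top 18 mm, tapering in the last 8 mm to 20 mm across), about 140 g. Origin at the centre of its underside, z up.
- spoon: Steel serving spoon lying flat, 140 mm long, about 70 g. Its x axis runs along it towards the bowl. Origin on the underside at mid-length; the straight handle, 12 mm wide and 10 mm high, runs from x = -70 to x = +34 mm; the round bowl, 38 mm across and 10 mm high, is centred at x = +51 mm. It balances within 10 mm of the origin.
- ramekin_tray: Low light-wood tray with black floor, divided by one cross wall into TWO square bays; fixed. 194 mm long (its x axis) by 100 mm wide (y), 18 mm high, walls and floor 6 mm. Bays 88 x 88 mm, centred at x = -47 and x = +47 mm, y = 0. Origin at the centre of its underside.
- spoon_tray: Low light-wood tray with black floor, same outer size as the ramekin tray but with ONE long undivided bay; fixed. 194 mm long (x) by 100 mm wide (y), 18 mm high, walls and floor 6 mm; bay 182 x 88 mm. Origin at the centre of its underside.
- shaker_caddy: Small dark-steel caddy, deeper than the trays, with two square bays; fixed. 138 mm long (x) by 72 mm wide (y), 36 mm high, walls and floor 6 mm. Bays 60 x 60 mm, centred at x = -33 and x = +33 mm, y = 0. Origin at the centre of its underside.
- tealight_a: Round black tea-light holder with a white candle, 38 mm across, 26 mm high, about 200 g, loose; to be left alone. Origin at the centre of its underside.
- tealight_b: A second tea-light holder, identical; to be left alone.
Mind the look-alikes: they are no part of the job. There is more than one size of the spoon; the job needs the smallest.

How it is judged:
By the outcome, as a careful person would: the job done as asked, in the order asked, and still so for the second after the job is handed in, with the robot touching nothing.
It also fails if it takes over 118 s, if anything falls off the work surface, if the arm or the gripper's body presses on something with over 40 N, if the wrist force passes 120 N, or if a joint passes its speed limit or range.

## Robot

A 7-joint arm with a two-finger parallel gripper is mounted at the origin on the work surface. World frame = base frame: x ahead of the robot, y to its left, z up, the work surface at z = 0. Lengths are in m, angles in rad, forces in N, time in s.
With the tool pointing down it reaches from about 0.4 to 0.85 m from the base axis. Payload 10.4 kg.
Tool frame: the origin (TCP) lies midway between the tips of the shut fingers; the grasp point (between the pads) lies 19 mm behind it (manip.tcp_to_grasp is the distance from the TCP to the grasp point, in m); z points along the fingers, y is the line along which they close (so a half turn about z gives the same grasp; the last joint's range is limited). The gripper opens to 85 mm and grips with 20 to 120 N. Pads are 22 mm wide; open, the fingers measure 114 mm over their backs; the gripper's body (76 mm by 85 mm) begins 54 mm behind the grasp point. The pads swing forward as they close: fully open they stand 13 mm farther back than shut.
Start: joints at [1.278, 0.332, -0.065, 1.46, 0.022, 1.35, -0.088], TCP at [0.167, -0.602, 0.231] pointing down, gripper open.
Joint ranges: [-2.6, 2.6], [-0.5, 2.12], [-1.47, 1.34], [0.16, 2.42], [-1.27, 4.41], [0.06, 2.06], [-2.6, 2.6]. Speed limits (rad/s): [2.22, 2.22, 2.79, 2.79, 3.14, 3.14, 3.14].

## Interface

Orientations are given as a unit quaternion [x, y, z, w].
In Python, from workcell import manip gives the robot as it stands.
- The arm moves only by the shell command python3 -m jog 'ROWS' [FORCE]. ROWS is a JSON object of lists of equal length, an entry for each row: "offset": the shift along the world's x, y, z in m, a list of three; "yaw": the turn about the world's z in degrees; "jaw": the closure, from 0 (fully open) to 1 (shut). A call has 1 to 20 rows; each row shifts and turns the commanded pose from where the row before left it; what a row does not reach is not made up. A row lasts 1/12 s, in which the tool goes at most 41.7 mm and 7.16 degrees, less where a joint would pass 70% of its speed; a pose out of reach is approached as far as the arm can. A call is refused whole if a number of a shift passes 0.0417 or a number of a turn 7.16, either way. A call with a gripper value outside its range is refused whole. The fingers move at their own pace and stop on an object; FORCE is the grip in N (left out, the last holds). Time passes only in rows, so rows that do not move let the fingers close. It gives the time, the measured TCP pose, the force, the opening and the grip force at its end, in the units of the state.
- manip.get_obs(): the state, without advancing time (a new reading comes with each control period).
- manip.camera(name): name is "side" or "top" or "wrist"; returns a dict with "frame" (420x560x3 uint8, red, green, blue), "camera_matrix" (3x3 intrinsics, pixels), "eye" and "attitude" of the camera in the world; the wrist camera has in their place "hand_eye" (4x4, takes a point from camera to tool coordinates, whose origin is the TCP and whose axes are the flange's). Camera axes: x right, y up, looking along -z (the intrinsics and any distortion apply to the point x, -y, -z); pixel columns grow to the right and rows downward; lengths in m; the calibration is good to about 2 mm. The wrist camera is an equidistant fisheye: a pixel r from the principal point sees the ray r / f radians off the axis. A picture is of the moment at which its call begins: read the wrist's pose just before it. There is no depth.
- manip.hand_in(): hands the job in; it is judged then, once.
Trained networks look in a picture, given as the dict that the camera call returned (one of the last four; its "shot" number tells which), for a name from the list of things; names that differ only in an ending like _2 or _b are one class to them, and where a whole thing is asked for, a point or a joint stands for the part that bears it (a point fixed in the world has none). Each returns a list of dicts, best first, with "score" (0 to 1); they miss things now and then, are a little off and sometimes report something else, mostly with a low value. They report only what shows in the picture. A call takes as long as a camera call. They do not tell look-alikes from the thing itself.
- manip.masks_of(picture, name): "region" (420x560 bool, what is visible of it).
- manip.tip_of(picture, name): "at" ([x, y, z] in m, in world coordinates, good to about 4 mm: a listed point, or the origin of a listed thing).
The state is a dict: "clock": time; "joint_pos": joint angles; "joint_velocities": joint speeds; "tau": joint torques, N m; "position": TCP position; "ee_rot": TCP orientation; "ft_force": force on the tool from outside, world axes, zero at the start; "torque": the same for the moment, N m; "grip_width": opening from 0.0 (shut) to 1.0 (fully open); "grasp_force": force on a finger pad.
Only numpy, scipy, OpenCV 4.12 (cv2) and the standard library are available. Lean on these libraries where they do the work, as an engineer would, in place of code of your own. Each camera call takes 0.05 s, during which the arm holds its last target. There are 200 camera calls.

## Working session

There is one attempt and no reset: what is moved stays moved. The work goes in short steps, Python scripts to look and compute and a shell command to move; the robot and the scene stay as the last step left them, time stands still between calls to the robot, and variables do not carry over. Pictures are saved under pics/ and viewed, at most 14 in all, crops included, and the job is handed in when it is done.

```bash
ls; mkdir -p pics; python3 - <<'E'
from workcell import manip
import cv2
o=manip.get_obs();print(o['clock'],o['position'],o['ee_rot'],o['grip_width'],manip.tcp_to_grasp)
for c in('top','side'):
    p=manip.camera(c);cv2.imwrite(f'pics/{c}0.png',p['frame'][:,:,::-1]);print(c,p['camera_matrix'],p['eye'],p['attitude'],[k for k in p])
    for n in 'ramekin_a shaker_a spoon ramekin_tray spoon_tray shaker_caddy tealight_a'.split():
        for d in manip.tip_of(p,n):print(n,[round(float(x),3) for x in d['at']],round(d['score'],2))
        for d in manip.masks_of(p,n):
            m=d['region'];ys,xs=m.nonzero();print('   mask',int(xs.mean()),int(ys.mean()),m.sum(),round(d['score'],2))
E
```

```text
pics
0.0 [ 0.16647551 -0.60201443  0.23048497] [ 9.90914829e-01  1.34488946e-01 -1.20991138e-04 -7.14651516e-04] 0.9967218580072218 0.0187
top [[504.51033745   0.         273.55774595]
 [  0.         504.51033745 213.3433323 ]
 [  0.           0.           1.        ]] [0.37984975 0.02137218 1.27748124] [-0.03298484  0.02134611  0.71625817 -0.69672848] ['frame', 'camera_matrix', 'eye', 'attitude', 'shot']
ramekin_a [0.456, -0.178, 0.0] 0.79
ramekin_a [0.632, -0.176, 0.004] 0.75
   mask 363 218 534 0.7
   mask 359 148 368 0.58
shaker_a [0.458, 0.179, 0.001] 0.74
shaker_a [0.434, -0.018, 0.001] 0.72
   mask 213 148 242 0.71
   mask 216 221 265 0.54
spoon [0.432, -0.019, 0.0] 0.89
spoon [0.268, -0.223, 0.004] 0.73
spoon [0.663, 0.404, -0.001] 0.6
   mask 297 234 404 0.7
   mask 379 288 643 0.6
   mask 127 143 705 0.56
ramekin_tray [0.617, 0.009, -0.001] 0.93
   mask 285 157 3052 0.67
spoon_tray [0.434, 0.339, 0.003] 0.96
spoon_tray [0.629, -0.177, 0.002] 0.24
   mask 154 231 3169 0.58
shaker_caddy [0.442, -0.35, 0.001] 0.92
shaker_caddy [0.432, -0.018, 0.002] 0.34
   mask 432 223 1884 0
[... 515 characters left out ...]
n_a [0.458, -0.178, 0.004] 0.62
   mask 297 153 344 0.86
   mask 346 177 584 0.85
shaker_a [0.458, 0.182, 0.002] 0.77
shaker_a [0.645, 0.183, -0.0] 0.57
   mask 232 232 767 0.62
   mask 181 198 461 0.56
spoon [0.266, -0.224, -0.004] 0.97
spoon [0.665, 0.401, 0.001] 0.91
spoon [0.432, -0.015, -0.0] 0.85
   mask 419 208 696 0.84
   mask 83 246 802 0.68
   mask 311 216 281 0.56
ramekin_tray [0.611, 0.011, 0.001] 0.89
   mask 249 185 2159 0.79
spoon_tray [0.439, 0.341, -0.001] 0.98
   mask 172 290 4851 0.69
shaker_caddy [0.439, -0.352, 0.003] 0.81
   mask 394 159 1380 0.6
tealight_a [0.544, 0.162, 0.004] 0.82
tealight_a [0.545, -0.154, 0.001] 0.5
   mask 315 171 223 0.61
   mask 215 221 229 0.57
```

```bash
python3 - <<'E'
import cv2
t=cv2.imread('pics/top0.png')[100:320,80:480];cv2.imwrite('pics/top0c.png',cv2.resize(t,None,fx=2,fy=2,interpolation=2))
E
```

```text
(no output)
```

View pics/top0c.png

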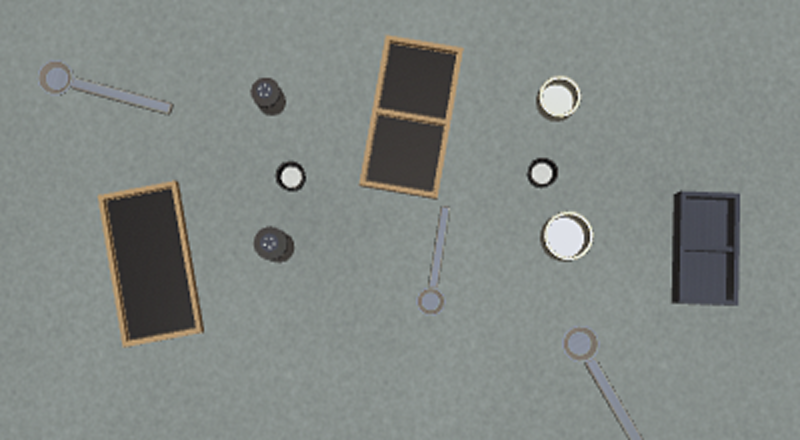

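View pics/side0.png

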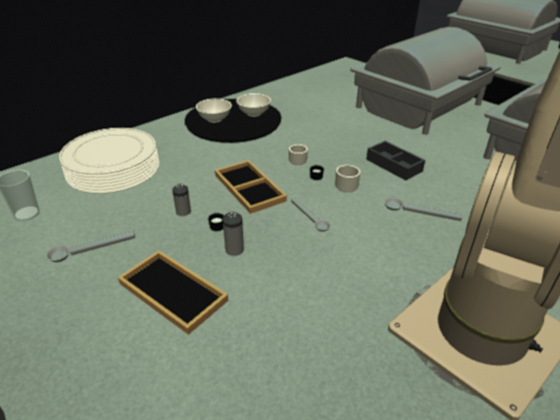

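Top crop: three spoons, at full-picture pixels A (133,145) upper left, B (297,230) centre, C (380,290) lower right. B looks clearly the shortest; I'll measure the lengths and confirm it in a crop. The ramekins are at (359,148) small and (363,218) large; the shakers at (213,148) and (216,221).

```bash
cat > h.py <<'E'
from workcell import manip
import cv2, numpy as np
from scipy.spatial.transform import Rotation as R
def px2w(p,uv,z):
    K=p['camera_matrix'];uv=np.atleast_2d(uv).astype(float)
    d=np.c_[(uv[:,0]-K[0,2])/K[0,0],-(uv[:,1]-K[1,2])/K[1,1],-np.ones(len(uv))]
    d=R.from_quat(p['attitude']).apply(d);e=np.array(p['eye'])
    return e+d*((z-e[2])/d[:,2])[:,None]
def w2px(p,P):
    K=p['camera_matrix'];c=R.from_quat(p['attitude']).inv().apply(np.atleast_2d(P)-np.array(p['eye']))
    return np.c_[K[0,2]+K[0,0]*c[:,0]/-c[:,2],K[1,2]-K[1,1]*c[:,1]/-c[:,2]]
def rect(p,m,z):
    ys,xs=m.nonzero();W=px2w(p,np.c_[xs,ys],z)[:,:2]
    (c,s,a)=cv2.minAreaRect((W*1000).astype(np.float32))
    if s[0]<s[1]:s=s[::-1];a+=90
    return np.round(c,1),np.round(s,1),round((a+90)%180-90,1)
def yaw(o):
    v=R.from_quat(o['ee_rot']).apply([0,1,0]);return round(float(np.degrees(np.arctan2(v[1],v[0]))),2)
def st():
    o=manip.get_obs();print(round(o['clock'],2),np.round(o['position'],4),'yaw_y',yaw(o),'w',round(o['grip_width'],3),'f',np.round(o['ft_force'],1),'g',round(o['grasp_force'],1))
E
python3 - <<'E'
from h import *
st()
p=manip.camera('top')
for n,z in [('ramekin_tray',.018),('spoon_tray',.018),('shaker_caddy',.036),('spoon',.01),('ramekin_a',.04),('shaker_a',.08),('tealight_a',.026)]:
    for d in manip.masks_of(p,n):
        ys,xs=d['region'].nonzero()
        print(n,round(d['score'],2),int(xs.mean()),int(ys.mean()),*rect(p,d['region'],z))
f=p['frame'][:,:,::-1]
cv2.imwrite('pics/spoonB.png',cv2.resize(f[190:270,250:345],None,fx=8,fy=7,interpolation=2)[:600])
t=manip.camera('side')
E
```

```text
1.5 [ 0.1666 -0.6024  0.2313] yaw_y -74.54 w 1.004 f [ 0.  -0.2 -0.2] g 0.0
ramekin_tray 0.63 285 158 [616.4   7.6] [195.6 100.3] -11.3
spoon_tray 0.85 154 231 [440.2 339.3] [197.5 105.2] 9.7
shaker_caddy 0.87 432 224 [ 438.  -348.1] [140.5  80.6] -3.1
spoon 0.7 379 288 [ 270.7 -229.3] [175.4  45.7] 31.7
spoon 0.61 125 143 [655.8 401.5] [177.6  45.4] 67.0
spoon 0.6 297 236 [433.4 -13.9] [134.3  35.4] -4.3
ramekin_a 0.75 362 217 [ 457.9 -177.2] [61.4 59. ] 88.4
ramekin_a 0.58 358 149 [ 629.9 -174.8] [56.6 51. ] -47.4
shaker_a 0.63 216 222 [454.3 176.4] [45.5 40.6] 88.4
shaker_a 0.47 213 147 [635.5 179.1] [43.3 32.4] 43.4
shaker_a 0.37 297 236 [430.5 -12.1] [131.5  33.5] -4.4
tealight_a 0.64 224 187 [544.8 161.7] [32.8 32.6] -1.2
tealight_a 0.52 350 186 [ 539.4 -154.1] [30.3 29.8] -2.2
```

```bash
python3 - <<'E'
import cv2
f=cv2.imread('pics/top0.png')
cv2.imwrite('pics/spoons.png',cv2.resize(f[110:350,90:470],None,fx=2,fy=2,interpolation=2)[:, :])
E
```

```text
(no output)
```

View pics/spoonB.png

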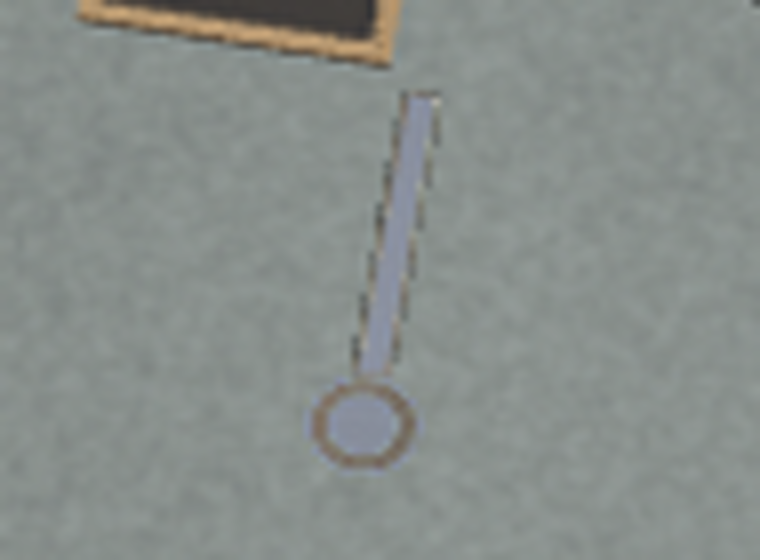

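```bash
python3 - <<'E'
from h import *
p=manip.camera('top')
a,b=px2w(p,[[302.8,203.6],[295.4,250.7]],.01)
d=a-b;print('spoon tail',a,'bowl',b,np.linalg.norm(d),np.degrees(np.arctan2(-d[1],-d[0])),'origin',b+d*51/np.linalg.norm(d))
c=px2w(p,[[80+740/2,100+193/2],[80+738/2,100+305/2]],.036);print('caddy right edge',c, np.degrees(np.arctan2(*(c[0]-c[1])[[1,0]])))
g=cv2.resize(p['frame'][100:320,80:480,::-1],None,fx=2,fy=2,interpolation=2)
def dr(P,col=(0,255,0)):
    q=(w2px(p,P)-[80,100])*2;cv2.polylines(g,[np.round(q*8).astype(np.int32)],True,col,1,cv2.LINE_AA,3)
def box(x,y,w,l,wd,z):
    r=np.radians(w);q=np.array([[1,1],[1,-1],[-1,-1],[-1,1]])*[l/2,wd/2]
    dr(np.c_[q@np.array([[np.cos(r),np.sin(r)],[-np.sin(r),np.cos(r)]])+[x,y],np.full(4,z)])
def cir(x,y,r,z):
    t=np.linspace(0,6.28,40);dr(np.c_[x+r*np.cos(t),y+r*np.sin(t),t*0+z],(0,0,255))
box(.616,.008,-11.3,.194,.1,.018);box(.44,.34,9.5,.194,.1,.018);box(.440,-.350,0,.138,.072,.036)
cir(.458,-.178,.03,.046);cir(.633,-.176,.026,.038);cir(.458,.180,.011,.092);cir(.645,.183,.010,.072);cir(.545,.16,.019,.026);cir(.543,-.154,.019,.026)
cv2.imwrite('pics/ov.png',g)
E
```

```text
spoon tail [ 0.50028439 -0.03344143  0.01      ] bowl [ 0.38241455 -0.01121646  0.01      ] 0.11994685404810035 169.3219492075538 origin [ 5.04992909e+01 -9.46101546e+00  1.00000000e-02]
caddy right edge [[ 0.50498157 -0.39445738  0.036     ]
 [ 0.36787157 -0.38467704  0.036     ]] -4.0801180563596215
```

View pics/ov.png

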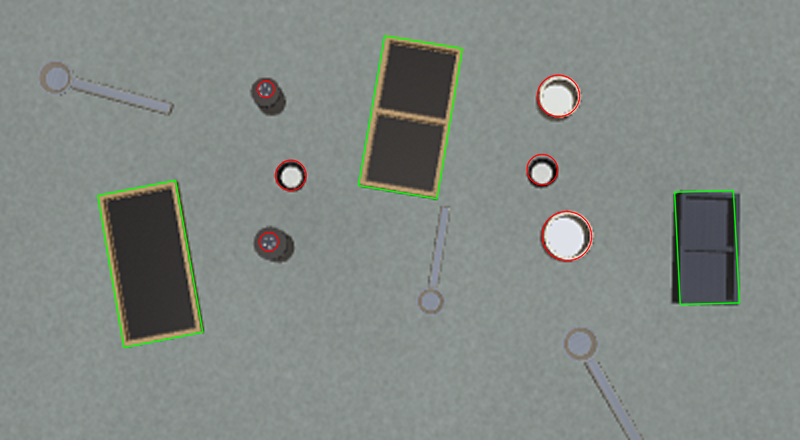

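Overlay: the tray, ramekin, shaker and tea-light outlines fit. The caddy at (707,248) needs about -3.5° yaw. Spoon B measures 120 mm from tail to bowl centre against 121 mm listed, so it's the 140 mm spoon; A and C are about 175 mm. Moving above ramekin_a first.

```bash
python3 -m jog '{"offset":[[0.018,0.0265,0],[0.018,0.0265,0],[0.018,0.0265,0],[0.018,0.0265,0],[0.018,0.0265,0],[0.018,0.0265,0],[0.018,0.0265,0],[0.018,0.0265,0],[0.018,0.0265,0],[0.018,0.0265,0],[0.018,0.0265,0],[0.018,0.0265,0],[0.018,0.0265,0],[0.018,0.0265,0],[0.018,0.0265,0],[0.018,0.0265,0],[0,0,0],[0,0,0]],"yaw":[-1,-1,-1,-1,-1,-1,-1,-1,-1,-1,-1,-1,-1,-1,-1,-1,0,0],"jaw":[0,0,0,0,0,0,0,0,0,0,0,0,0,0,0,0,0,0]}' 40
python3 -c "
from h import *
st()
o=manip.get_obs();p=manip.camera('wrist');print(p['hand_eye'],p['camera_matrix']);cv2.imwrite('pics/w1.png',p['frame'][:,:,::-1])
t=manip.camera('top')
for d in manip.tip_of(p,'ramekin_a')+manip.tip_of(t,'ramekin_a'):print(d)"
```

```text
clock: 3.5
position: [0.4554, -0.1768, 0.2315]
ee_rot: [1.0, -0.003, 0.0, -0.0]
ft_force: [-0.5, -0.4, -0.5]
grip_width: 1.001
grasp_force: 0.0
3.5 [ 0.4554 -0.1768  0.2315] yaw_y -90.32 w 1.001 f [-0.5 -0.4 -0.5] g 0.0
[[-2.09575127e-04  9.63291149e-01  2.68458785e-01  6.86985033e-02]
 [ 9.99999972e-01  1.71866974e-04  1.63962548e-04  1.95336002e-04]
 [ 1.11804472e-04  2.68458812e-01 -9.63291157e-01 -1.42750589e-01]
 [ 0.00000000e+00  0.00000000e+00  0.00000000e+00  1.00000000e+00]] [[325.1922621    0.         283.19681995]
 [  0.         325.1922621  209.73635515]
 [  0.           0.           1.        ]]
{'at': [0.6291, -0.1767, -0.0], 'score': 0.61}
{'at': [0.458, -0.1812, -0.0013], 'score': 0.6}
{'at': [0.6292, -0.1787, 0.0031], 'score': 0.66}
{'at': [0.4593, -0.1758, 0.0025], 'score': 0.5}
```

View pics/w1.png

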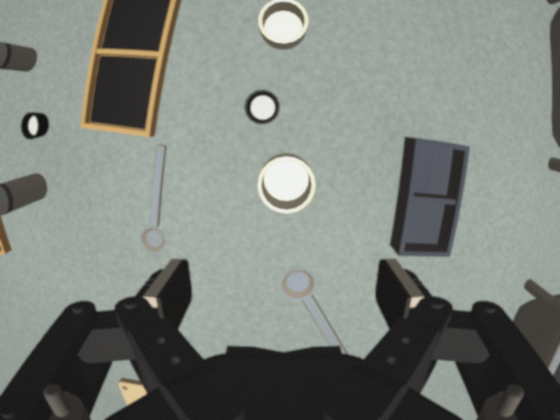

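The wrist picture shows the larger ramekin at (287,184), midway between the fingers, the small one at (283,24), and the caddy at (430,197). Descending and gripping.

```bash
python3 -m jog '{"offset":[[0.0025,-0.001,-0.024],[0,0,-0.024],[0,0,-0.024],[0,0,-0.024],[0,0,-0.024],[0,0,-0.024],[0,0,-0.024],[0,0,-0.024],[0,0,-0.016],[0,0,-0.009],[0,0,0],[0,0,0],[0,0,0],[0,0,0],[0,0,0],[0,0,0],[0,0,0],[0,0,0],[0,0,0],[0,0,0]],"yaw":[0,0,0,0,0,0,0,0,0,0,0,0,0,0,0,0,0,0,0,0],"jaw":[0,0,0,0,0,0,0,0,0,0,0,1,1,1,1,1,1,1,1,1]}' 40
```

```text
clock: 5.37
position: [0.458, -0.18, 0.0159]
ee_rot: [1.0, -0.005, 0.001, 0.001]
ft_force: [-1.3, 0.3, 5.9]
grip_width: 0.677
grasp_force: 43.3
```

```bash
python3 -m jog '{"offset":[[0,0,0.02],[0,0,0.02],[0,0,0.02],[0.014,0.0246,0],[0.014,0.0246,0],[0.014,0.0246,0],[0.014,0.0246,0],[0.014,0.0246,0],[0.014,0.0246,0],[0.014,0.0246,0],[0.014,0.0246,0],[0,0,0],[0,0,-0.014],[0,0,-0.014],[0,0,0],[0,0,0]],"yaw":[0,0,0,0,0,0,0,0,0,0,0,0,0,0,0,0],"jaw":[1,1,1,1,1,1,1,1,1,1,1,1,1,1,1,1]}' 40
python3 -c "
from h import *
st()
p=manip.camera('wrist');cv2.imwrite('pics/w2.png',p['frame'][:,:,::-1])"
```

```text
clock: 6.7
position: [0.5688, 0.0171, 0.0465]
ee_rot: [1.0, -0.005, -0.0, 0.0]
ft_force: [-0.5, -0.7, -1.3]
grip_width: 0.678
grasp_force: 43.9
6.7 [0.5688 0.0171 0.0465] yaw_y -90.55 w 0.678 f [-0.5 -0.7 -1.3] g 43.9
```

View pics/w2.png

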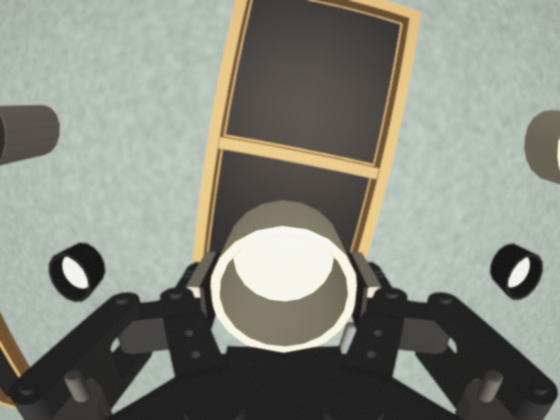

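The ramekin is upright in the jaws at (284,288), centred across the near bay. Lowering, releasing and lifting, then on toward ramekin_b at (0.631,-0.177).

```bash
python3 -m jog '{"offset":[[0,0,-0.01],[0,0,-0.008],[0,0,-0.004],[0,0,-0.002],[0,0,0],[0,0,0],[0,0,0],[0,0,0],[0,0,0],[0,0,0]],"yaw":[0,0,0,0,0,0,0,0,0,0],"jaw":[1,1,1,1,1,1,0.5,0,0,0]}' 40
python3 -m jog '{"offset":[[0,0,0.03],[0,0,0.03],[0,0,0.03],[0.0065,-0.0194,0],[0.0065,-0.0194,0],[0.0065,-0.0194,0],[0.0065,-0.0194,0],[0.0065,-0.0194,0],[0.0065,-0.0194,0],[0.0065,-0.0194,0],[0.0065,-0.0194,0],[0.0065,-0.0194,0],[0.0065,-0.0194,0],[0,0,0],[0,0,0]],"yaw":[0,0,0,0,0,0,0,0,0,0,0,0,0,0,0],"jaw":[0,0,0,0,0,0,0,0,0,0,0,0,0,0,0]}' 40
python3 -c "
from h import *
st()
p=manip.camera('wrist');cv2.imwrite('pics/w3.png',p['frame'][:,:,::-1]);t=manip.camera('top');s=manip.camera('side')
for q in (p,t,s):
  for d in manip.tip_of(q,'ramekin_a'):print(d)"
```

```text
clock: 7.58
position: [0.5693, 0.0174, 0.0225]
ee_rot: [1.0, -0.005, 0.0, 0.0]
ft_force: [0.5, -0.4, -0.8]
grip_width: 0.998
grasp_force: 0.0
clock: 8.83
position: [0.634, -0.1778, 0.1121]
ee_rot: [1.0, -0.006, -0.0, 0.0]
ft_force: [-0.3, 1.3, 0.1]
grip_width: 1.001
grasp_force: 0.0
8.83 [ 0.634  -0.1778  0.1121] yaw_y -90.66 w 1.001 f [-0.3  1.3  0.1] g 0.0
{'at': [0.6306, -0.1789, -0.0006], 'score': 0.87}
{'at': [0.5675, 0.0171, 0.0036], 'score': 0.58}
{'at': [0.4552, 0.1794, 0.0047], 'score': 0.52}
{'at': [0.5685, 0.0198, 0.0041], 'score': 0.75}
{'at': [0.5701, 0.0153, 0.0049], 'score': 0.62}
{'at': [0.6334, -0.1755, -0.0022], 'score': 0.62}
```

```bash
python3 -m jog '{"offset":[[-0.002,0,-0.02],[0,0,-0.02],[0,0,-0.02],[0,0,-0.02],[0,0,-0.013],[0,0,-0.006],[0,0,0],[0,0,0],[0,0,0],[0,0,0],[0,0,0],[0,0,0],[0,0,0],[0,0,0],[0,0,0],[0,0,0]],"yaw":[0,0,0,0,0,0,0,0,0,0,0,0,0,0,0,0],"jaw":[0,0,0,0,0,0,0,1,1,1,1,1,1,1,1,1]}' 40
python3 -m jog '{"offset":[[0,0,0.02],[0,0,0.02],[0,0,0.02],[0,0,0]],"yaw":[0,0,0,0],"jaw":[1,1,1,1]}' 40
python3 -c "
from h import *
st()"
```

```text
clock: 10.47
position: [0.6331, -0.1768, 0.0151]
ee_rot: [1.0, -0.005, 0.001, 0.0]
ft_force: [-1.6, -0.1, 4.9]
grip_width: 0.59
grasp_force: 41.5
clock: 10.8
position: [0.6347, -0.177, 0.0784]
ee_rot: [1.0, -0.005, 0.003, 0.001]
ft_force: [0.3, 0.1, 0.3]
grip_width: 0.595
grasp_force: 42.3
10.8 [ 0.6347 -0.177   0.0784] yaw_y -90.55 w 0.595 f [0.3 0.1 0.3] g 42.3
```

```bash
python3 -m jog '{"offset":[[0.003,0.0196,0],[0.003,0.0196,0],[0.003,0.0196,0],[0.003,0.0196,0],[0.003,0.0196,0],[0.003,0.0196,0],[0.003,0.0196,0],[0.003,0.0196,0],[0.003,0.0196,0],[0,0,0],[0,0,-0.014],[0,0,-0.014],[0,0,0],[0,0,0]],"yaw":[0,0,0,0,0,0,0,0,0,0,0,0,0,0],"jaw":[1,1,1,1,1,1,1,1,1,1,1,1,1,1]}' 40
python3 -c "
from h import *
st()
p=manip.camera('wrist');cv2.imwrite('pics/w4.png',p['frame'][:,:,::-1])"
```

```text
clock: 11.97
position: [0.6578, -0.0017, 0.0432]
ee_rot: [1.0, -0.005, -0.002, 0.0]
ft_force: [1.2, -0.0, -0.7]
grip_width: 0.594
grasp_force: 42.3
11.97 [ 0.6578 -0.0017  0.0432] yaw_y -90.63 w 0.594 f [ 1.2 -0.  -0.7] g 42.3
```

View pics/w4.png

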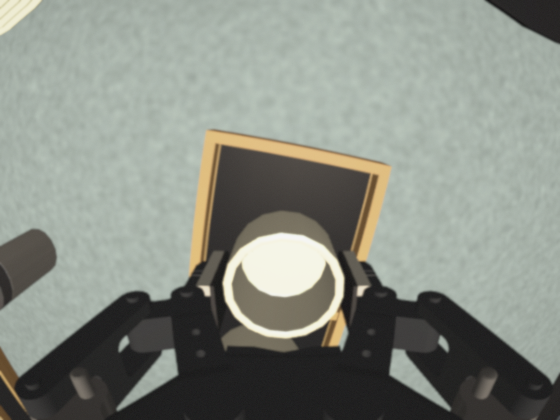

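The small ramekin is upright in the jaws, over the far bay, slightly near; shift +4 mm in x, lower, release, then go above shaker_a.

```bash
python3 -m jog '{"offset":[[0.004,0,-0.008],[0,0,-0.008],[0,0,-0.004],[0,0,-0.0015],[0,0,0],[0,0,0],[0,0,0],[0,0,0],[0,0,0],[0,0,0]],"yaw":[0,0,0,0,0,0,0,0,0,0],"jaw":[1,1,1,1,1,1,0.5,0,0,0]}' 40
python3 -m jog '{"offset":[[0,0,0.026],[0,0,0.026],[0,0,0.026],[0,0,0.026],[0,0,0.026],[-0.0204,0.0182,0],[-0.0204,0.0182,0],[-0.0204,0.0182,0],[-0.0204,0.0182,0],[-0.0204,0.0182,0],[-0.0204,0.0182,0],[-0.0204,0.0182,0],[-0.0204,0.0182,0],[-0.0204,0.0182,0],[-0.0204,0.0182,0],[0,0,0],[0,0,0]],"yaw":[0,0,0,0,0,0,0,0,0,0,0,0,0,0,0,0,0],"jaw":[0,0,0,0,0,0,0,0,0,0,0,0,0,0,0,0,0]}' 40
python3 -c "
from h import *
st()
p=manip.camera('wrist');t=manip.camera('top');s=manip.camera('side')
for n in ('shaker_a','ramekin_a','tealight_a'):
 for q in (p,t,s):
  for d in manip.tip_of(q,n):print(n,d)"
```

```text
clock: 12.85
position: [0.6634, -0.0002, 0.0242]
ee_rot: [1.0, -0.005, 0.0, 0.0]
ft_force: [0.0, -0.6, -0.3]
grip_width: 0.984
grasp_force: 0.0
clock: 14.27
position: [0.4585, 0.1828, 0.1544]
ee_rot: [1.0, -0.003, 0.001, 0.0]
ft_force: [1.0, 0.1, 0.3]
grip_width: 0.999
grasp_force: 0.0
14.27 [0.4585 0.1828 0.1544] yaw_y -90.38 w 0.999 f [1.  0.1 0.3] g 0.0
shaker_a {'at': [0.6424, 0.1827, -0.0011], 'score': 0.51}
shaker_a {'at': [0.4598, 0.1808, 0.0059], 'score': 0.74}
shaker_a {'at': [0.6425, 0.1846, -0.003], 'score': 0.7}
shaker_a {'at': [0.5451, -0.1562, 0.0055], 'score': 0.69}
ramekin_a {'at': [0.5702, 0.0189, 0.0044], 'score': 0.82}
ramekin_a {'at': [0.657, -0.0015, 0.0047], 'score': 0.83}
ramekin_a {'at': [0.5686, 0.0223, 0.0057], 'score': 0.77}
ramekin_a {'at': [0.5681, 0.0172, 0.0096], 'score': 0.88}
ramekin_a {'at': [0.6662, 0.0025, 0.0024], 'score': 0.55}
tealight_a {'at': [0.5402, 0.1615, 0.0005], 'score': 0.86}
tealight_a {'at': [0.4549, 0.1752, -0.002], 'score': 0.54}
tealight_a {'at': [0.5417, -0.1523, -0.0032], 'score': 0.65}
tealight_a {'at': [0.5469, 0.1591, 0.0005], 'score': 0.44}
tealight_a {'at': [0.5434, 0.1626, 0.0062], 'score': 0.75}
tealight_a {'at': [0.5451, -0.1535, 0.0028], 'score': 0.53}
tealight_a {'at': [0.6626, -0.0005, 0.0026], 'score': 0.33}
```

```bash
python3 -m jog '{"offset":[[0,-0.003,-0.022],[0,0,-0.022],[0,0,-0.022],[0,0,-0.022],[0,0,-0.018],[0,0,-0.012],[0,0,0],[0,0,0],[0,0,0],[0,0,0],[0,0,0],[0,0,0],[0,0,0],[0,0,0],[0,0,0],[0,0,0],[0,0,0]],"yaw":[0,0,0,0,0,0,0,0,0,0,0,0,0,0,0,0,0],"jaw":[0,0,0,0,0,0,0,1,1,1,1,1,1,1,1,1,1]}' 50
python3 -c "
from h import *
st()"
```

```text
clock: 16.28
position: [0.4599, 0.1791, 0.0369]
ee_rot: [1.0, -0.005, 0.001, -0.0]
ft_force: [-0.8, -1.0, 6.6]
grip_width: 0.453
grasp_force: 49.4
16.28 [0.4599 0.1791 0.0369] yaw_y -90.54 w 0.453 f [-0.8 -1.   6.6] g 49.4
```

```bash
python3 -m jog '{"offset":[[0,0,0.02],[0,0,0.02],[0,0,0.02],[0,0,0.02]],"yaw":[0,0,0,0],"jaw":[1,1,1,1]}' 50
python3 -m jog '{"offset":[[0.0007,-0.028,0],[0.0007,-0.028,0],[0.0007,-0.028,0],[0.0007,-0.028,0],[0.0007,-0.028,0],[0.0007,-0.028,0],[0.0007,-0.028,0],[0.0007,-0.028,0],[0.0007,-0.028,0],[0.0007,-0.028,0],[0.0007,-0.028,0],[0.0007,-0.028,0],[0.0007,-0.028,0],[0.0007,-0.028,0],[0.0007,-0.028,0],[0.0007,-0.028,0],[0.0007,-0.028,0],[0.0007,-0.028,0],[0.0007,-0.028,0],[0,0,0]],"yaw":[0,0,0,0,0,0,0,0,0,0,0,0,0,0,0,0,0,0,0,0],"jaw":[1,1,1,1,1,1,1,1,1,1,1,1,1,1,1,1,1,1,1,1]}' 50
python3 -m jog '{"offset":[[0,0,0],[0,0,-0.01],[0,0,-0.01],[0,0,0]],"yaw":[0,0,0,0],"jaw":[1,1,1,1]}' 50
python3 -c "
from h import *
st()
p=manip.camera('wrist');t=manip.camera('top');s=manip.camera('side')
for q in (p,t,s):
  for n in ('shaker_a','shaker_caddy'):
    for d in manip.tip_of(q,n):print(n,d)
cv2.imwrite('pics/w5.png',np.hstack([p['frame'][:,:,::-1][:,60:500],cv2.resize(s['frame'][100:240,320:440,::-1],(360,420))]))"
```

```text
clock: 16.62
position: [0.4588, 0.1787, 0.1168]
ee_rot: [1.0, -0.005, -0.0, 0.0]
ft_force: [-0.1, -0.1, -1.5]
grip_width: 0.445
grasp_force: 50.7
clock: 18.28
position: [0.4704, -0.3595, 0.1156]
ee_rot: [1.0, -0.008, -0.0, 0.001]
ft_force: [-1.0, -0.7, -1.8]
grip_width: 0.45
grasp_force: 50.9
clock: 18.62
position: [0.4715, -0.3511, 0.0931]
ee_rot: [1.0, -0.004, -0.001, -0.001]
ft_force: [-0.4, 0.4, -2.7]
grip_width: 0.449
grasp_force: 50.8
18.62 [ 0.4715 -0.3511  0.0931] yaw_y -90.44 w 0.449 f [-0.4  0.4 -2.7] g 50.8
shaker_a {'at': [0.4676, -0.3518, 0.0532], 'score': 0.72}
shaker_a {'at': [0.4684, -0.3507, 0.0588], 'score': 0.38}
shaker_caddy {'at': [0.4413, -0.3509, 0.0029], 'score': 0.97}
shaker_a {'at': [0.6427, 0.1849, -0.001], 'score': 0.68}
shaker_a {'at': [0.4703, -0.3525, 0.0618], 'score': 0.58}
shaker_caddy {'at': [0.4415, -0.3493, -0.0033], 'score': 0.79}
```

View pics/w5.png

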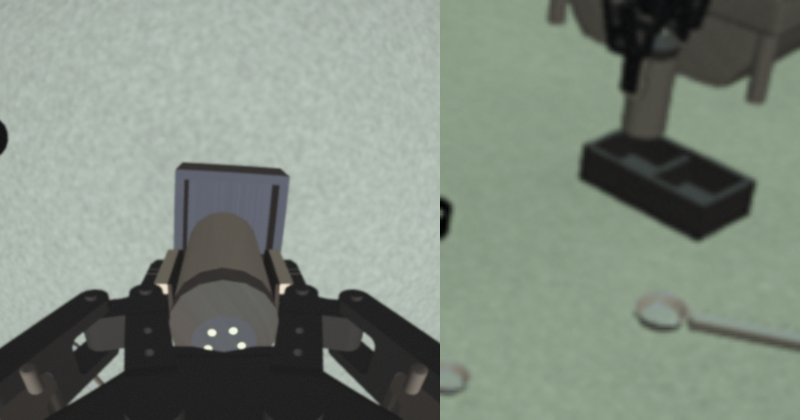

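Shaker_a hangs upright above the far bay, well aligned. Lowering it in.

```bash
python3 -m jog '{"offset":[[0.003,-0.001,0],[0,0,-0.01],[0,0,-0.01],[0,0,-0.01],[0,0,-0.008],[0,0,-0.006],[0,0,-0.0035],[0,0,-0.0015],[0,0,0],[0,0,0]],"yaw":[0,0,0,0,0,0,0,0,0,0],"jaw":[1,1,1,1,1,1,1,1,1,1]}' 50
python3 -m jog '{"offset":[[0,0,0],[0,0,0],[0,0,0],[0,0,0],[0,0,0]],"yaw":[0,0,0,0,0],"jaw":[0.7,0.3,0,0,0]}' 50
python3 -m jog '{"offset":[[0,0,0.02],[0,0,0.025],[0,0,0.025],[0,0,0.025],[0,0,0.02],[0,0,0]],"yaw":[0,0,0,0,0,0],"jaw":[0,0,0,0,0,0]}' 50
python3 -c "
from h import *
st()
p=manip.camera('wrist');t=manip.camera('top');s=manip.camera('side')
for q in (p,t,s):
  for n in ('shaker_a',):
    for d in manip.tip_of(q,n):print(n,d)
cv2.imwrite('pics/w6.png',np.hstack([p['frame'][:,:,::-1][:,60:500],cv2.resize(s['frame'][100:240,320:440,::-1],(360,420))]))"
```

```text
clock: 19.9
position: [0.4756, -0.3544, 0.0471]
ee_rot: [1.0, -0.005, 0.0, 0.0]
ft_force: [-0.4, 0.5, -1.7]
grip_width: 0.442
grasp_force: 50.8
clock: 20.32
position: [0.4756, -0.3543, 0.0471]
ee_rot: [1.0, -0.005, 0.0, 0.0]
ft_force: [0.4, -0.1, 0.2]
grip_width: 0.985
grasp_force: 0.0
clock: 20.82
position: [0.4774, -0.3554, 0.1668]
ee_rot: [1.0, -0.005, 0.003, 0.002]
ft_force: [-0.0, -0.2, 0.5]
grip_width: 0.998
grasp_force: 0.0
20.82 [ 0.4774 -0.3554  0.1668] yaw_y -90.54 w 0.998 f [-0.  -0.2  0.5] g 0.0
shaker_a {'at': [0.4711, -0.3538, 0.0063], 'score': 0.72}
shaker_a {'at': [0.6437, 0.1872, 0.0023], 'score': 0.57}
shaker_a {'at': [0.6415, 0.1826, -0.0015], 'score': 0.94}
shaker_a {'at': [0.4759, -0.357, 0.0088], 'score': 0.86}
```

View pics/w6.png

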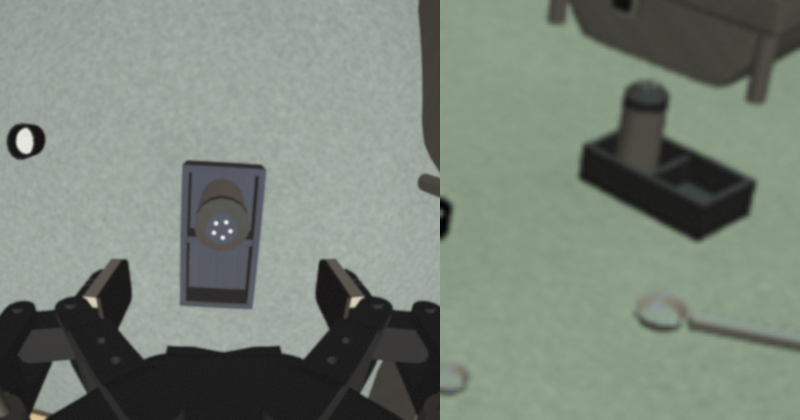

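Shaker_a stands upright in the far bay. Now to shaker_b.

```bash
python3 -m jog '{"offset":[[0.0084,0.0269,0],[0.0084,0.0269,0],[0.0084,0.0269,0],[0.0084,0.0269,0],[0.0084,0.0269,0],[0.0084,0.0269,0],[0.0084,0.0269,0],[0.0084,0.0269,0],[0.0084,0.0269,0],[0.0084,0.0269,0],[0.0084,0.0269,0],[0.0084,0.0269,0],[0.0084,0.0269,0],[0.0084,0.0269,0],[0.0084,0.0269,0],[0.0084,0.0269,0],[0.0084,0.0269,0],[0.0084,0.0269,0],[0.0084,0.0269,0],[0.0084,0.0269,0]],"yaw":[0,0,0,0,0,0,0,0,0,0,0,0,0,0,0,0,0,0,0,0],"jaw":[0,0,0,0,0,0,0,0,0,0,0,0,0,0,0,0,0,0,0,0]}' 50
python3 -m jog '{"offset":[[0,0,-0.02],[0,0,-0.02],[0,0,0],[0,0,0]],"yaw":[0,0,0,0],"jaw":[0,0,0,0]}' 50
python3 -c "
from h import *
st()
p=manip.camera('wrist');t=manip.camera('side')
for q in (p,t):
    for d in manip.tip_of(q,'shaker_a'):print(d)"
```

```text
clock: 22.78
position: [0.6433, 0.1849, 0.1607]
ee_rot: [1.0, -0.005, -0.001, 0.0]
ft_force: [0.0, -0.7, 0.9]
grip_width: 0.997
grasp_force: 0.0
clock: 23.12
position: [0.6425, 0.1832, 0.1203]
ee_rot: [1.0, -0.005, -0.002, 0.001]
ft_force: [-0.1, -0.4, 1.2]
grip_width: 0.998
grasp_force: 0.0
23.12 [0.6425 0.1832 0.1203] yaw_y -90.55 w 0.998 f [-0.1 -0.4  1.2] g 0.0
{'at': [0.6466, 0.1842, -0.0053], 'score': 0.74}
{'at': [0.6416, 0.1834, -0.0004], 'score': 0.62}
{'at': [0.4753, -0.3552, 0.0095], 'score': 0.55}
```

```bash
python3 -m jog '{"offset":[[0.001,0.001,-0.022],[0,0,-0.022],[0,0,-0.022],[0,0,-0.014],[0,0,-0.009],[0,0,0],[0,0,0],[0,0,0],[0,0,0],[0,0,0],[0,0,0],[0,0,0],[0,0,0],[0,0,0],[0,0,0],[0,0,0]],"yaw":[0,0,0,0,0,0,0,0,0,0,0,0,0,0,0,0],"jaw":[0,0,0,0,0,0,1,1,1,1,1,1,1,1,1,1]}' 50
python3 -m jog '{"offset":[[0,0,0.022],[0,0,0.022],[0,0,0.022],[0,0,0.022],[0,0,0]],"yaw":[0,0,0,0,0],"jaw":[1,1,1,1,1]}' 50
python3 -c "
from h import *
st()
s=manip.camera('side')
for d in manip.tip_of(s,'shaker_a'):print(d)"
```

```text
clock: 24.65
position: [0.6451, 0.1853, 0.034]
ee_rot: [1.0, -0.005, 0.001, -0.0]
ft_force: [0.6, 0.0, 6.8]
grip_width: 0.402
grasp_force: 49.7
clock: 25.07
position: [0.6464, 0.1856, 0.1258]
ee_rot: [1.0, -0.005, 0.003, -0.001]
ft_force: [0.2, 0.3, 0.0]
grip_width: 0.4
grasp_force: 50.1
25.07 [0.6464 0.1856 0.1258] yaw_y -90.55 w 0.4 f [0.2 0.3 0. ] g 50.1
{'at': [0.474, -0.3544, 0.0096], 'score': 0.91}
{'at': [0.6447, 0.1838, 0.0929], 'score': 0.59}
```

Shaker_b is held. Moving it to the near bay at (0.408,-0.348).

```bash
python3 -m jog '{"offset":[[-0.0118,-0.0267,0],[-0.0118,-0.0267,0],[-0.0118,-0.0267,0],[-0.0118,-0.0267,0],[-0.0118,-0.0267,0],[-0.0118,-0.0267,0],[-0.0118,-0.0267,0],[-0.0118,-0.0267,0],[-0.0118,-0.0267,0],[-0.0118,-0.0267,0],[-0.0118,-0.0267,0],[-0.0118,-0.0267,0],[-0.0118,-0.0267,0],[-0.0118,-0.0267,0],[-0.0118,-0.0267,0],[-0.0118,-0.0267,0],[-0.0118,-0.0267,0],[-0.0118,-0.0267,0],[-0.0118,-0.0267,0],[-0.0118,-0.0267,0]],"yaw":[0,0,0,0,0,0,0,0,0,0,0,0,0,0,0,0,0,0,0,0],"jaw":[1,1,1,1,1,1,1,1,1,1,1,1,1,1,1,1,1,1,1,1]}' 50
python3 -m jog '{"offset":[[0,0,0],[0,0,-0.015],[0,0,-0.015],[0,0,0],[0,0,0]],"yaw":[0,0,0,0,0],"jaw":[1,1,1,1,1]}' 50
python3 -c "
from h import *
st()
p=manip.camera('wrist');t=manip.camera('top');s=manip.camera('side')
for q in (p,t,s):
  for n in ('shaker_a','shaker_caddy'):
    for d in manip.tip_of(q,n):print(n,d)"
```

```text
clock: 26.83
position: [0.4067, -0.35, 0.1194]
ee_rot: [1.0, -0.005, -0.001, -0.001]
ft_force: [0.5, -0.5, -0.8]
grip_width: 0.403
grasp_force: 50.2
clock: 27.25
position: [0.4075, -0.3483, 0.0895]
ee_rot: [1.0, -0.005, -0.001, -0.001]
ft_force: [0.4, -0.4, -0.9]
grip_width: 0.403
grasp_force: 50.2
27.25 [ 0.4075 -0.3483  0.0895] yaw_y -90.53 w 0.403 f [ 0.4 -0.4 -0.9] g 50.2
shaker_a {'at': [0.4109, -0.3489, 0.0522], 'score': 0.63}
shaker_caddy {'at': [0.4393, -0.3492, 0.0044], 'score': 0.65}
shaker_a {'at': [0.4744, -0.353, 0.0075], 'score': 0.82}
shaker_a {'at': [0.5697, 0.0187, 0.0057], 'score': 0.73}
shaker_a {'at': [0.4061, -0.3493, 0.0564], 'score': 0.38}
shaker_caddy {'at': [0.4404, -0.3498, 0.0012], 'score': 0.87}
shaker_a {'at': [0.4754, -0.3569, 0.0085], 'score': 0.79}
shaker_a {'at': [0.4083, -0.3513, 0.0561], 'score': 0.55}
shaker_caddy {'at': [0.4431, -0.3496, -0.0003], 'score': 0.63}
```

```bash
python3 -m jog '{"offset":[[0,0,-0.01],[0,0,-0.01],[0,0,-0.01],[0,0,-0.008],[0,0,-0.006],[0,0,-0.004],[0,0,-0.0015],[0,0,0],[0,0,0]],"yaw":[0,0,0,0,0,0,0,0,0],"jaw":[1,1,1,1,1,1,1,1,1]}' 50
```

```text
clock: 28.45
position: [0.4086, -0.3494, 0.0416]
ee_rot: [1.0, -0.005, 0.0, 0.0]
ft_force: [-0.7, 0.2, -1.5]
grip_width: 0.4
grasp_force: 50.3
```

```bash
python3 -m jog '{"offset":[[0,0,-0.001],[0,0,0],[0,0,0],[0,0,0],[0,0,0],[0,0,0],[0,0,0.02],[0,0,0.025],[0,0,0.025],[0,0,0.025],[0,0,0.01]],"yaw":[0,0,0,0,0,0,0,0,0,0,0],"jaw":[1,0.7,0.3,0,0,0,0,0,0,0,0]}' 50
python3 -m jog '{"offset":[[0.002,0.0274,0],[0.002,0.0274,0],[0.002,0.0274,0],[0.002,0.0274,0],[0.002,0.0274,0],[0.002,0.0274,0],[0.002,0.0274,0],[0.002,0.0274,0],[0.002,0.0274,0],[0.002,0.0274,0],[0.002,0.0274,0],[0.002,0.0274,0],[0,0,0],[0,0,0]],"yaw":[-1,-1,-1,-1,-1,-1,-1,-1,-1,-1,0,0,0,0],"jaw":[0,0,0,0,0,0,0,0,0,0,0,0,0,0]}' 50
python3 -c "
from h import *
st()
p=manip.camera('wrist');t=manip.camera('top');s=manip.camera('side')
for q in (p,t,s):
  for n in ('shaker_a','spoon'):
    for d in manip.tip_of(q,n):print(n,d)
for d in manip.masks_of(t,'spoon'):print(rect(t,d['region'],.01))
cv2.imwrite('pics/w7.png',np.hstack([p['frame'][:,:,::-1][:,60:500],cv2.resize(s['frame'][100:240,320:440,::-1],(360,420))]))"
```

```text
clock: 29.37
position: [0.4096, -0.3501, 0.1489]
ee_rot: [1.0, -0.005, 0.002, 0.001]
ft_force: [0.4, -0.5, 1.0]
grip_width: 0.999
grasp_force: 0.0
clock: 30.53
position: [0.4323, -0.0193, 0.1451]
ee_rot: [0.996, -0.09, -0.0, 0.0]
ft_force: [-1.1, -1.8, -0.5]
grip_width: 1.0
grasp_force: 0.0
30.53 [ 0.4323 -0.0193  0.1451] yaw_y -100.37 w 1.0 f [-1.1 -1.8 -0.5] g 0.0
spoon {'at': [0.272, -0.225, -0.0034], 'score': 0.85}
spoon {'at': [0.433, -0.0192, 0.0026], 'score': 0.68}
shaker_a {'at': [0.4716, -0.3551, 0.0081], 'score': 0.96}
shaker_a {'at': [0.4064, -0.3478, 0.0027], 'score': 0.76}
spoon {'at': [0.264, -0.2267, 0.0048], 'score': 0.95}
spoon {'at': [0.6604, 0.4011, 0.0023], 'score': 0.72}
shaker_a {'at': [0.475, -0.3558, 0.0101], 'score': 0.86}
shaker_a {'at': [0.4057, -0.3517, 0.0046], 'score': 0.75}
spoon {'at': [0.4322, -0.0151, -0.0031], 'score': 0.86}
spoon {'at': [0.2655, -0.2228, -0.0003], 'score': 0.61}
spoon {'at': [0.6639, 0.3979, -0.0014], 'score': 0.56}
(array([ 272.3, -231.3]), array([175. ,  43.6]), 33.6)
(array([656.7, 402.3]), array([174.8,  43.5]), 66.6)
```

View pics/w7.png

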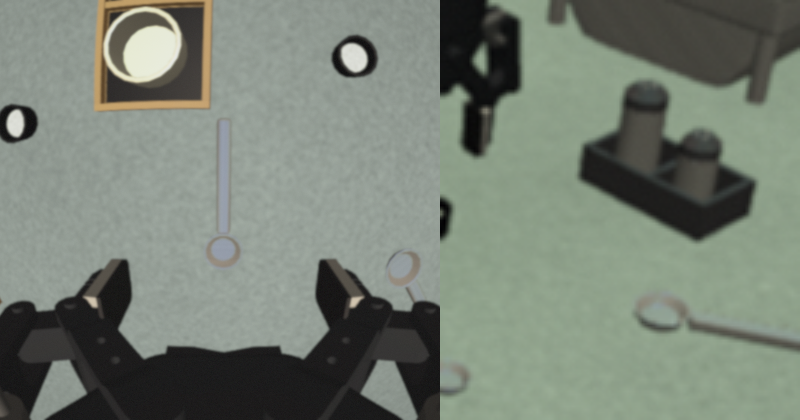

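Both shakers stand in the caddy. The spoon lies along the tool's x axis at (223,180), centred between the fingers. Descending.

```bash
python3 -m jog '{"offset":[[0,0,-0.024],[0,0,-0.024],[0,0,-0.024],[0,0,-0.024],[0,0,-0.02],[0,0,-0.014],[0,0,-0.007],[0,0,0],[0,0,0]],"yaw":[0,0,0,0,0,0,0,0,0],"jaw":[0,0,0,0,0.3,0.5,0.5,0.5,0.5]}' 50
```

```text
clock: 31.78
position: [0.4326, -0.0204, 0.0087]
ee_rot: [0.996, -0.092, 0.0, -0.0]
ft_force: [-0.4, 0.0, 0.2]
grip_width: 0.497
grasp_force: 0.0
```

```bash
python3 -m jog '{"offset":[[0,0,-0.0045],[0,0,0],[0,0,0],[0,0,0],[0,0,0],[0,0,0],[0,0,0],[0,0,0],[0,0,0],[0,0,0]],"yaw":[0,0,0,0,0,0,0,0,0,0],"jaw":[0.5,0.5,0.7,0.9,1,1,1,1,1,1]}' 50
```

```text
clock: 32.62
position: [0.4327, -0.0205, 0.0044]
ee_rot: [0.996, -0.092, 0.0, 0.0]
ft_force: [-1.7, 0.2, 6.2]
grip_width: 0.119
grasp_force: 48.9
```

```bash
python3 -m jog '{"offset":[[0,0,0.015],[0,0,0.02],[0,0,0.025],[0.0006,0.0277,0],[0.0006,0.0277,0],[0.0006,0.0277,0],[0.0006,0.0277,0],[0.0006,0.0277,0],[0.0006,0.0277,0],[0.0006,0.0277,0],[0.0006,0.0277,0],[0.0006,0.0277,0],[0.0006,0.0277,0],[0.0006,0.0277,0],[0.0006,0.0277,0],[0.0006,0.0277,0],[0,0,0],[0,0,0]],"yaw":[0,0,0,1.6,1.6,1.6,1.6,1.6,1.6,1.6,1.6,1.6,1.6,1.6,1.6,1.2,0,0],"jaw":[1,1,1,1,1,1,1,1,1,1,1,1,1,1,1,1,1,1]}' 50
python3 -c "
from h import *
st()
p=manip.camera('wrist');s=manip.camera('side')
cv2.imwrite('pics/w8.png',np.hstack([p['frame'][:,:,::-1][:,60:500],cv2.resize(s['frame'][200:340,110:230,::-1],(360,420))]))"
```

```text
clock: 34.12
position: [0.4394, 0.3413, 0.0637]
ee_rot: [0.996, 0.087, -0.0, -0.0]
ft_force: [0.2, -0.7, -0.8]
grip_width: 0.114
grasp_force: 49.2
34.12 [0.4394 0.3413 0.0637] yaw_y -79.99 w 0.114 f [ 0.2 -0.7 -0.8] g 49.2
```

View pics/w8.png

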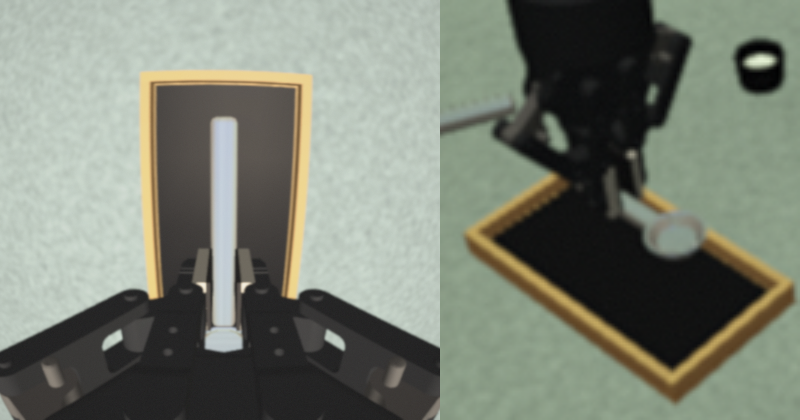

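The spoon is level, aligned with the tray and centred. Lowering, then opening only part way so the fingers clear the walls.

```bash
python3 -m jog '{"offset":[[0,0,-0.015],[0,0,-0.015],[0,0,-0.01],[0,0,-0.006],[0,0,-0.004],[0,0,-0.0025],[0,0,0],[0,0,0],[0,0,0]],"yaw":[0,0,0,0,0,0,0,0,0],"jaw":[1,1,1,1,1,1,1,1,1]}' 50
```

```text
clock: 34.97
position: [0.4405, 0.3399, 0.0119]
ee_rot: [0.996, 0.086, 0.0, -0.0]
ft_force: [0.2, 0.6, -0.8]
grip_width: 0.114
grasp_force: 49.2
```

```bash
python3 -m jog '{"offset":[[0,0,-0.001],[0,0,0],[0,0,0],[0,0,0],[0,0,0],[0,0,0],[0,0,0.02],[0,0,0.03],[0,0,0.035],[0,0,0.035],[0,0,0.035],[0,0,0],[0,0,0]],"yaw":[0,0,0,0,0,0,0,0,0,0,0,0,0],"jaw":[1,1,0.8,0.65,0.65,0.65,0.65,0.65,0.65,0.65,0.65,0.65,0.65]}' 50
python3 -m jog '{"offset":[[-0.03,-0.02,0.01],[-0.03,-0.02,0.01],[-0.03,-0.02,0.01],[0,0,0],[0,0,0],[0,0,0]],"yaw":[0,0,0,0,0,0],"jaw":[0.5,0.5,0.5,0.5,0.5,0.5]}' 50
python3 -c "
from h import *
st()
t=manip.camera('top');s=manip.camera('side')
for q in (t,s):
  for n in ('ramekin_a','shaker_a','spoon','tealight_a'):
    for d in manip.tip_of(q,n):print(n,np.round(d['at'],3),d['score'])
cv2.imwrite('pics/t9.png',cv2.resize(t['frame'][100:320,80:480,::-1],None,fx=2,fy=2));cv2.imwrite('pics/s9.png',cv2.resize(s['frame'][120:370,60:460,::-1],None,fx=2,fy=2))"
```

```text
clock: 36.05
position: [0.4411, 0.3405, 0.1674]
ee_rot: [0.996, 0.086, 0.002, -0.001]
ft_force: [-0.4, 0.2, -1.1]
grip_width: 0.349
grasp_force: 0.0
clock: 36.55
position: [0.3506, 0.2792, 0.1948]
ee_rot: [0.996, 0.085, 0.0, 0.0]
ft_force: [0.6, 0.1, -0.0]
grip_width: 0.502
grasp_force: 0.0
36.55 [0.3506 0.2792 0.1948] yaw_y -80.19 w 0.502 f [ 0.6  0.1 -0. ] g 0.0
ramekin_a [ 0.66  -0.002  0.007] 0.82
shaker_a [ 0.474 -0.352  0.005] 0.96
shaker_a [ 0.407 -0.35   0.004] 0.6
spoon [0.664 0.401 0.001] 0.73
spoon [0.44  0.339 0.007] 0.52
tealight_a [0.436 0.339 0.002] 0.57
tealight_a [ 0.54  -0.154  0.001] 0.47
ramekin_a [0.57  0.016 0.01 ] 0.95
ramekin_a [ 0.662 -0.001  0.002] 0.46
shaker_a [ 0.474 -0.355  0.008] 0.81
shaker_a [ 0.408 -0.348  0.007] 0.73
spoon [0.664 0.398 0.002] 0.8
spoon [ 0.268 -0.226 -0.001] 0.64
spoon [0.438 0.343 0.003] 0.56
tealight_a [ 0.54  -0.154  0.003] 0.73
```

View pics/s9.png

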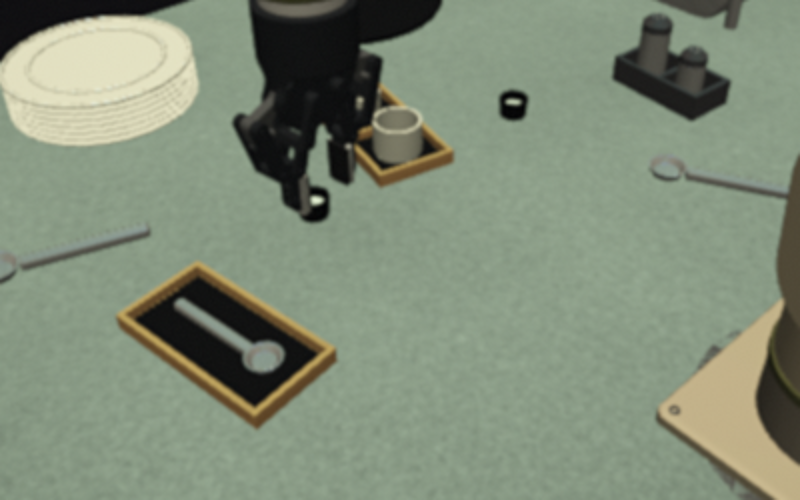

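View pics/t9.png

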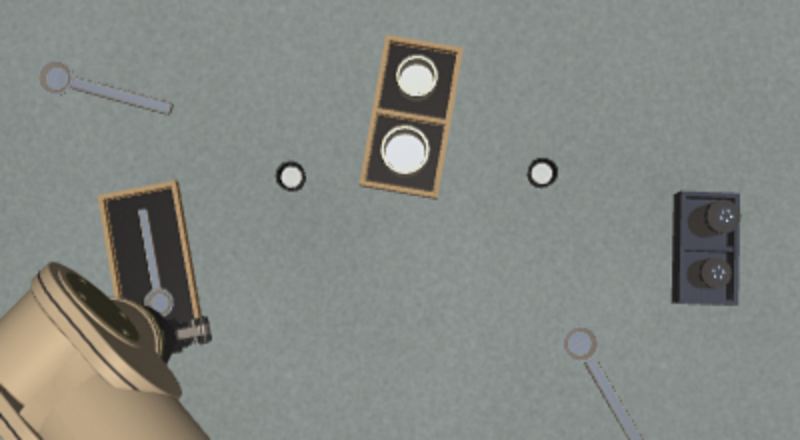

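The side view shows the spoon flat and lengthwise in its tray at (230,335), and the shakers upright in the caddy at (655,45) and (692,68). In the top view each ramekin is in its own bay at (417,77) and (405,150), and the tea-lights are unmoved at (291,176) and (542,173). Handing in.

```bash
python3 -c "
from workcell import manip
print(manip.hand_in())"
```

```text
the job is handed in; nothing more can be done
None
```

I handed the job in at about 37 s of the 118 s limit; the last pictures show both ramekins and both shakers upright in their own bays, the smallest spoon flat and lengthwise in the long tray, and the tea-light holders unmoved.

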